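Fetch the pressing weights out of the pickling crocks

ROBOT

A 7-joint arm with a two-finger parallel gripper is mounted at the origin on a cart in front of the work surface, level with it; the furniture and walls round the work are solid. World frame = base frame: x ahead of the robot, y to its left, z up, the work surface at z = 0. Lengths are in m, angles in rad, forces in N, time in s.
With the tool pointing down it reaches from about 0.4 to 0.85 m from the base axis. Payload 10.4 kg.
Tool frame: the origin (TCP) lies between the finger pads; the fingertips stand 14 mm ahead of it and the grasp point (between the pads) lies 5 mm behind it; z points along the fingers, y is the line along which they close (so a half turn about z gives the same grasp; the last joint's range is limited). The gripper opens to 87 mm and grips with 3 to 60 N. Pads are 19 mm wide; open, the fingers measure 117 mm over their backs; the gripper's body (75 mm by 190 mm) begins 51 mm behind the grasp point.
Start: joints at [-1.22, 0.332, -0.065, 1.46, 0.022, 1.35, -0.088], TCP at [0.228, 0.582, 0.217] pointing down, gripper open.
Joint ranges: [-2.6, 2.6], [-0.5, 2.12], [-1.47, 1.34], [0.16, 2.42], [-1.27, 4.41], [0.06, 2.06], [-2.6, 2.6]. Speed limits (rad/s): [2.22, 2.22, 2.79, 2.79, 3.14, 3.14, 3.14].

INTERFACE

Orientations are given as a unit quaternion [x, y, z, w].
In Python, from bench import * gives the robot as it stands.
- The arm moves only by the tool drive_tool, never from a script. Its argument "deltas" is a list of rows, each a list of 7 numbers: the turn, a rotation vector about the tool's x, y, z in degrees, then the shift along the tool's x, y, z in m, then the closure, from -1 (fully open) to 1 (shut). A call has 1 to 12 rows; each row is the pose to reach, as a shift and turn from the pose commanded when the call began, along the tool's axes at that moment; what a row does not reach only later rows make up. A row lasts 1/10 s, in which the tool goes at most 50 mm and 8.59 degrees, less where a joint would pass 70% of its speed; a pose out of reach is approached as far as the arm can. A call with a gripper value outside its range is refused whole. The fingers move at their own pace and stop on an object; "squeeze" is the grip in N (left out, the last holds). Time passes only in rows, so rows that repeat a pose let the fingers close. It gives the time, the measured TCP pose, the force and the opening at its end, in the units of the state.
- read_state(): the state, without advancing time (a new reading comes with each control period).
- camera(name): name is "side" or "top"; returns (picture, depth): 400x640x3 uint8, red, green, blue; 400x640 float32, m along the optical axis (not along the pixel's ray), 0 where there is no reading.
- camera_params(name): a dict with "K" (3x3 intrinsics, pixels), "k1" (the pictures are not rectified: a ray, as slopes to the right and down, at radius r is drawn at 1 + k1 r^2 times it, then the intrinsics apply), "R" (3x3) and "t" (3): a world point X has camera coordinates R X + t. Camera axes: x right, y down, z forward; pixel columns grow to the right and rows downward; lengths in m; the calibration is good to about 2 mm. A picture is of the moment at which its call begins. camera_params takes no time and is no camera call.
- close_job(): hands the job in, once; it reports no verdict.
Trained networks look in the newest picture that a camera, given by its name, has taken for a name from the list of things; names that differ only in an ending like _2 or _b are one class to them, and where a whole thing is asked for, a point or a joint stands for the part that bears it (a point fixed in the world has none). Each returns a list of dicts, best first, with "score" (0 to 1); they miss things now and then, are a little off and sometimes report something else, mostly with a low value. They report only what shows in the picture. A call takes as long as a camera call.
- outline_of(label, camera): "pixels" (400x640 bool, what is visible of it) and "location" ([column, row] as shares, 0 to 1, of the picture: columns of its width, rows of its height, amid what is visible of it).
- tip_of(label, camera): "location" ([column, row] as shares, 0 to 1, of the picture: columns of its width, rows of its height: a listed point, or the origin of a listed thing).
The state is a dict: "time": time; "joint_positions": joint angles; "joint_vel": joint speeds; "joint_torque": joint torques, N m; "ee_pos": TCP position; "eef_rot": TCP orientation; "ft_force": force on the tool from outside, world axes, zero at the start; "torque": the same for the moment, N m; "width": finger opening in m.
Only numpy, scipy, OpenCV 4.12 (cv2) and the standard library are available. Lean on these libraries where they do the work, as an engineer would, in place of code of your own. Each camera call takes 0.05 s, during which the arm holds its last target. There are 200 camera calls.

TASK

The pressing weights stored inside the three small pickling crocks have to be scalded before the next batch. Take each one out of its crock and stand it, knob up, on the wooden chopping board (a crock may have none in it), and leave every crock standing where it is, with a lid fully home on it, so that no dust gets in. Leave the other kitchen things alone, and let nothing fall off the worktop.

Things in the scene. Friction and masses are not known exactly. Their poses are not given: they have to be found in the camera images.
- crock_a: Straight open stoneware crock, cream with two painted rings near the foot, 104 mm diameter, 116 mm high, 1.5 kg, loose on the worktop. Origin: centre of its underside, z up. Small ears at its +y and -y stand 65 mm out at height 83 to 93. Bore 88 mm; inner floor 10 mm, rim 116 mm above the origin. All three crocks are alike.
- crock_b: Straight open stoneware crock, cream with two painted rings near the foot, 104 mm diameter, 116 mm high, 1.5 kg, loose on the worktop. Origin: centre of its underside, z up. Small ears at its +y and -y stand 65 mm out at height 83 to 93. Bore 88 mm; inner floor 10 mm, rim 116 mm above the origin. All three crocks are alike.
- crock_c: Straight open stoneware crock, cream with two painted rings near the foot, 104 mm diameter, 116 mm high, 1.5 kg, loose on the worktop. Origin: centre of its underside, z up. Small ears at its +y and -y stand 65 mm out at height 83 to 93. Bore 88 mm; inner floor 10 mm, rim 116 mm above the origin. All three crocks are alike.
- lid_a_knob (a point): Loose cream stoneware lid, 104 mm diameter, 54 mm high, 0.22 kg; z up. Its underside is a plug, 79 mm by 8 mm deep, that drops into a bore (underside then 108 mm above the crock's). Plate top 13 to 18 mm, round 27 mm knob 26 to 54 mm above the underside. The point: on the axis in the knob, 40 mm above the underside. Any lid fits any crock; on a table it stands on its plug.
- lid_b_knob (a point): Loose cream stoneware lid, 104 mm diameter, 54 mm high, 0.22 kg; z up. Its underside is a plug, 79 mm by 8 mm deep, that drops into a bore (underside then 108 mm above the crock's). Plate top 13 to 18 mm, round 27 mm knob 26 to 54 mm above the underside. The point: on the axis in the knob, 40 mm above the underside. Any lid fits any crock; on a table it stands on its plug.
- lid_c_knob (a point): Loose cream stoneware lid, 104 mm diameter, 54 mm high, 0.22 kg; z up. Its underside is a plug, 79 mm by 8 mm deep, that drops into a bore (underside then 108 mm above the crock's). Plate top 13 to 18 mm, round 27 mm knob 26 to 54 mm above the underside. The point: on the axis in the knob, 40 mm above the underside. Any lid fits any crock; on a table it stands on its plug.
- weight_a_knob (a point): Grey-brown stoneware pressing weight, about 0.3 kg: disc 76 mm diameter, 28 mm thick, with a round 27 mm knob (widest from 40 to 70 mm above the underside), 72 mm high in all; z up. Stands in a crock under the lid, knob top 34 mm below the rim. The point: on the axis in the knob, 56 mm above the underside. May be absent; then one crock is empty.
- weight_b_knob (a point): Grey-brown stoneware pressing weight, about 0.3 kg: disc 76 mm diameter, 28 mm thick, with a round 27 mm knob (widest from 40 to 70 mm above the underside), 72 mm high in all; z up. Stands in a crock under the lid, knob top 34 mm below the rim. The point: on the axis in the knob, 56 mm above the underside. May be absent; then one crock is empty.
- weight_c_knob (a point): Grey-brown stoneware pressing weight, about 0.3 kg: disc 76 mm diameter, 28 mm thick, with a round 27 mm knob (widest from 40 to 70 mm above the underside), 72 mm high in all; z up. Stands in a crock under the lid, knob top 34 mm below the rim. The point: on the axis in the knob, 56 mm above the underside. May be absent; then one crock is empty.
- board: Flat wooden chopping board lying fixed on the worktop, 230 mm along its x, 340 mm along its y, 22 mm thick. Origin: centre of its underside, z up; its top is 22 mm above the origin. (Wall cabinets hang over the back of the worktop: from 0.51 m above it upwards, beyond x = 0.58 m, so that a wrist carried high must stay in front of them.)
- honey_jar: Bystander: honey jar, 63 mm in diameter, 92 mm high, behind the crocks. Origin: centre of its underside.
- spice_jar: Bystander: spice jar with a dark cap, 41 mm in diameter, 105 mm high, behind the crocks. Origin: centre of its underside.
- spice_jar_yellow: Bystander: spice jar with a yellow cap, 42 mm in diameter, 96 mm high, behind the crocks. Origin: centre of its underside.
- tuna_tin: Bystander: flat tin, 86 mm in diameter, 40 mm high, near the front edge at the left. Origin: centre of its underside.

How it is judged:
On the way:
1. Every weight there is stands knob up on the board (x of weight_a_knob in the frame of board between -0.105 and 0.105 m and y of weight_a_knob in the frame of board between -0.16 and 0.16 m and z of weight_a_knob in the frame of board between 0.072 and 0.084 m and angle between each of weight_a_knob, weight_b_knob, weight_c_knob's own z axis and vertical below 0.1 rad and x of weight_b_knob in the frame of board between -0.105 and 0.105 m and y of weight_b_knob in the frame of board between -0.16 and 0.16 m and z of weight_b_knob in the frame of board between 0.072 and 0.084 m and x of weight_c_knob in the frame of board between -0.105 and 0.105 m and y of weight_c_knob in the frame of board between -0.16 and 0.16 m and z of weight_c_knob in the frame of board between 0.072 and 0.084 m), for 0.2 s.
At the end, for the whole second after the job is handed in: Every weight present stands upright (0.1 rad) on the board, its axis within 105 mm (board x) and 160 mm (board y) of the centre; every crock is upright with any one lid seated on it (axes within 10 mm, plug in the bore, level within 0.06 rad); all at rest and let go (all of step 1 and ((horizontal distance between lid_a_knob and crock_a below 0.01 m and z of lid_a_knob in the frame of crock_a between 0.143 and 0.152 m and angle between lid_a_knob's own z axis and vertical below 0.06 rad) or (horizontal distance between lid_b_knob and crock_a below 0.01 m and z of lid_b_knob in the frame of crock_a between 0.143 and 0.152 m and angle between lid_b_knob's own z axis and vertical below 0.06 rad) or (horizontal distance between lid_c_knob and crock_a below 0.01 m and z of lid_c_knob in the frame of crock_a between 0.143 and 0.152 m and angle between lid_c_knob's own z axis and vertical below 0.06 rad)) and ((horizontal distance between lid_a_knob and crock_b below 0.01 m and z of lid_a_knob in the frame of crock_b between 0.143 and 0.152 m and angle between lid_a_knob's own z axis and vertical below 0.06 rad) or (horizontal distance between lid_b_knob and crock_b below 0.01 m and z of lid_b_knob in the frame of crock_b between 0.143 and 0.152 m and angle between lid_b_knob's own z axis and vertical below 0.06 rad) or (horizontal distance between lid_c_knob and crock_b below 0.01 m and z of lid_c_knob in the frame of crock_b between 0.143 and 0.152 m and angle between lid_c_knob's own z axis and vertical below 0.06 rad)) and ((horizontal distance between lid_a_knob and crock_c below 0.01 m and z of lid_a_knob in the frame of crock_c between 0.143 and 0.152 m and angle between lid_a_knob's own z axis and vertical below 0.06 rad) or (horizontal distance between lid_b_knob and crock_c below 0.01 m and z of lid_b_knob in the frame of crock_c between 0.143 and 0.152 m and angle between lid_b_knob's own z axis and vertical below 0.06 rad) or (horizontal distance between lid_c_knob and crock_c below 0.01 m and z of lid_c_knob in the frame of crock_c between 0.143 and 0.152 m and angle between lid_c_knob's own z axis and vertical below 0.06 rad)) and angle between each of crock_a, crock_b, crock_c's own z axis and vertical below 0.05 rad and contact force between each of lid_a, lid_b, lid_c, weight_a, weight_b, weight_c and the fingers below 0.1 N and linear speed of each of lid_a, lid_b, lid_c, weight_a, weight_b, weight_c, crock_a, crock_b, crock_c below 0.02 m/s); the robot touches nothing.
It fails at once if a crock is tipped over or pushed more than 6 cm (angle between any of crock_a, crock_b, crock_c's own z axis and vertical above 0.35 rad or distance of any of crock_a, crock_b, crock_c from where it was at the start of the episode above 0.06 m).
It fails at once if a lid or a weight falls from the worktop (height (world z) of any of lid_a_knob, lid_b_knob, lid_c_knob, weight_a_knob, weight_b_knob, weight_c_knob below -0.05 m).
It fails at once if one of the other kitchen things is pushed more than 4 cm or knocked over (distance of any of honey_jar, spice_jar, spice_jar_yellow, tuna_tin from where it was at the start of the episode above 0.04 m or angle between any of honey_jar, spice_jar, spice_jar_yellow, tuna_tin's own z axis and vertical above 0.5 rad).
Of weight_a, weight_b, weight_c only 2 to 3 are there at a start; the rules pass over those that are not, and their reading is None.
At some moment in a run one of lid_a, lid_b, lid_c, weight_a, weight_b, weight_c may be knocked a few centimetres aside while the robot is not near it.
It also fails if it takes over 210 s, if anything falls off the work surface, if the arm or the gripper's body presses on something with over 40 N, if the wrist force passes 120 N, or if a joint passes its speed limit or range.

## Working session

There is one attempt and no reset: what is moved stays moved. The work goes in short steps, Python scripts to look and compute and a tool call to move; the robot and the scene stay as the last step left them, time stands still between calls to the robot, and variables do not carry over. Pictures are saved under pics/ and viewed, on a budget of 14 in all, crops included, one or two more only if the job needs it, and the job is handed in when it is done.

Besides the shell and the picture viewer there is one more tool, called after "Request:" by a JSON object that holds its "fn" and its "kwargs", one argument or row to a line. drive_tool: Moves the arm, as the interface text tells. Its arguments: {"type":"object","properties":{"deltas":{"type":"array"},"squeeze":{"type":"number"}},"required":["deltas"]}

```bash
mkdir -p pics; ls; cat > h.py <<'E'
from bench import *
import numpy as np, cv2
from scipy.spatial.transform import Rotation as Ro
def ray(cam,u,v):
    p=camera_params(cam);K=np.array(p["K"]);k=p["k1"]
    xd=np.array([(u-K[0,2])/K[0,0],(v-K[1,2])/K[1,1]]);x=xd.copy()
    for _ in range(20): x=xd/(1+k*(x@x))
    R=np.array(p["R"]);t=np.array(p["t"])
    return -R.T@t, R.T@np.array([x[0],x[1],1.])
def atz(cam,u,v,z):
    o,d=ray(cam,u,v); return o+d*(z-o[2])/d[2]
def cloud(cam,depth):
    p=camera_params(cam);K=np.array(p["K"]);k=p["k1"]
    v,u=np.mgrid[0:400,0:640]
    xd=np.stack([(u-K[0,2])/K[0,0],(v-K[1,2])/K[1,1]],-1);x=xd.copy()
    for _ in range(20): x=xd/(1+k*(x**2).sum(-1,keepdims=True))
    P=np.concatenate([x,np.ones((400,640,1))],-1)*depth[...,None]
    return (P-np.array(p["t"]))@np.array(p["R"])
def save(n,img): cv2.imwrite("pics/"+n+".png",img[...,::-1])
E
python3 - <<'E'
from h import *
s=read_state();print(s)
a,d=camera("top");b,e=camera("side")
save("s0",np.vstack([a,b])[:, :][::1] if 0 else cv2.resize(np.vstack([a,b]),(480,600)))
np.savez("v0.npz",a=a,d=d,b=b,e=e)
for c in("top","side"):
  print(c,camera_params(c))
  for l in("crock_a","lid_a_knob","weight_a_knob","board","honey_jar","spice_jar","spice_jar_yellow","tuna_tin"):
    for r in tip_of(l,c):
      u,v=r["location"][0]*640,r["location"][1]*400
      z={"lid_a_knob":.148,"weight_a_knob":.066}.get(l,0)
      print(l,round(r["score"],2),round(u),round(v),atz(c,u,v,z).round(3))
E
```

```text
pics
{'time': 0.0, 'joint_positions': array([-1.21962938,  0.33285605, -0.06470662,  1.46095573,  0.0216353 ,
        1.34992951, -0.08850207]), 'joint_vel': array([ 2.46319030e-04, -3.71715229e-04, -1.05021371e-05,  1.15291752e-03,
       -1.96654641e-03,  6.99290473e-04, -6.32495787e-05]), 'joint_torque': array([-7.45155339e-04, -6.23247671e+01,  2.37512542e-02, -3.89894557e+01,
       -6.16108370e-02,  3.99916526e-02,  1.51420500e-04]), 'ee_pos': array([0.22806738, 0.58145911, 0.21575699]), 'eef_rot': array([ 1.85781160e-01,  9.82590878e-01, -7.21068208e-04, -8.44973971e-05]), 'ft_force': array([ 0.47288082, -0.43003353,  0.64982999]), 'torque': array([ 0.03791919, -0.01438776,  0.02333   ]), 'width': 0.08694087931064398}
top {'K': array([[371.47431184,   0.        , 315.99433929],
       [  0.        , 371.47431184, 195.55919231],
       [  0.        ,   0.        ,   1.        ]]), 'k1': -0.06751423508265321, 'R': array([[ 0.01022143, -0.99986861, -0.01258105],
       [-0.9947329 , -0.00888405, -0.10211533],
       [ 0.10199014,  0.01355855, -0.99469301]]), 't': array([0.1207094
[... 564 characters left out ...]
.        ,   1.        ]]), 'k1': 0.04059221756122809, 'R': array([[ 0.88320426, -0.46827892,  0.02578945],
       [-0.15721498, -0.34742876, -0.92443318],
       [ 0.44185257,  0.81240884, -0.38047102]]), 't': array([-0.39157219,  0.22587635,  1.29160041])}
crock_a 0.82 326 247 [0.45  0.024 0.   ]
crock_a 0.76 276 203 [0.443 0.435 0.   ]
crock_a 0.65 304 225 [0.457 0.205 0.   ]
lid_a_knob 0.91 328 208 [0.442 0.005 0.148]
board 0.69 386 293 [ 0.473 -0.285  0.   ]
spice_jar 0.81 357 225 [0.63  0.127 0.   ]
spice_jar_yellow 0.85 371 245 [ 0.591 -0.028  0.   ]
spice_jar_yellow 0.54 384 295 [ 0.464 -0.288  0.   ]
tuna_tin 0.52 257 198 [0.392 0.524 0.   ]
tuna_tin 0.18 326 207 [0.602 0.318 0.   ]
```

```bash
python3 - <<'E'
from h import *
z=np.load("v0.npz")
a=z["a"][140:260,170:490];b=z["b"][150:350,210:460]
save("s1",cv2.resize(a,None,fx=2.5,fy=2.5));save("s2",cv2.resize(b,None,fx=3,fy=3))
for c,k in(("top","d"),("side","e")):
  P=cloud(c,z[k]);print(c)
  for y in(0.005,.21,.42):
    for x in (.45,):
      m=(abs(P[...,0]-x)<.08)&(abs(P[...,1]-y)<.08)&(z[k]>0)&(P[...,2]>.03)
      if m.sum():
        Q=P[m];print(y,m.sum(),Q.mean(0).round(3),Q[:,2].max().round(3),np.histogram(Q[:,2],np.arange(0,.3,.02))[0])
        top=Q[Q[:,2]>.1];print((top[:,:2].min(0)+top[:,:2].max(0))/2, np.ptp(top[:,:2],axis=0))
E
```

```text
top
0.005 34089 [0.47  0.013 1.269] 1.369 [  0   3   1   3  66  42 547  15  32   0   0   0   0   0]
[0.44696408 0.00500366] [0.10082982 0.15998544]
0.21 33613 [0.47  0.203 1.268] 1.369 [  0   3   3   7  67  38 528  15  30   0   0   0   0   0]
[0.46741844 0.20999858] [0.10156274 0.15999595]
0.42 2405 [0.462 0.38  0.84 ] 1.256 [  0  32  26  16  75  68 524  17  31   0   0   0   0   0]
[0.4468935  0.40252196] [0.10140453 0.12499436]
side
0.005 1238 [ 0.434 -0.013  0.093] 0.164 [  0  93 176 180 197 191 333  53  15   0   0   0   0   0]
[0.44571521 0.01172029] [0.10156007 0.1056083 ]
0.21 912 [0.454 0.2   0.095] 0.163 [  0  55 109 136 160 164 238  40  10   0   0   0   0   0]
[0.46773545 0.22740174] [0.10313413 0.11636199]
0.42 817 [0.435 0.383 0.091] 0.163 [  0  83 115 110 129 142 193  37   8   0   0   0   0   0]
[0.44937097 0.40024239] [0.10442064 0.1028364 ]
```

View pics/s1.png

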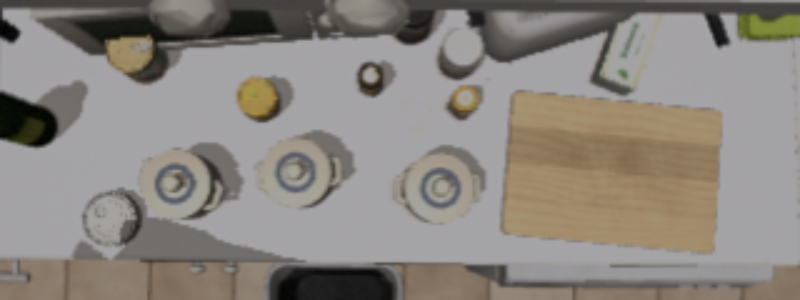

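View pics/s2.png

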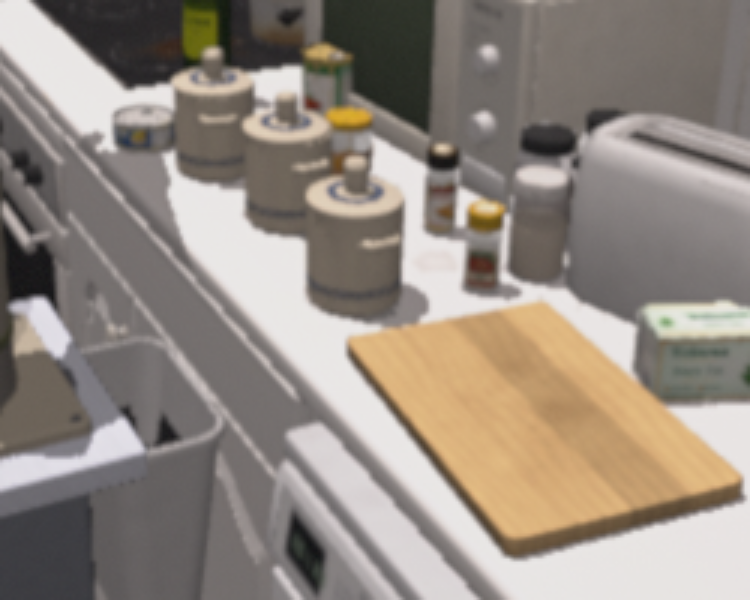

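```bash
cat >> h.py <<'E'
from scipy.optimize import least_squares
def knobs(cam,d,cx,cy,zlo,zhi,r=.05):
    P=cloud(cam,d);m=(np.hypot(P[...,0]-cx,P[...,1]-cy)<r)&(P[...,2]>zlo)&(P[...,2]<zhi)&(d>0)
    return P[m]
def fitc(Q,r):
    f=lambda c:np.minimum(0,r-np.hypot(*(Q[:,:2]-c).T))
    return Q
def delta(pos,quat=(0,1,0,0)):
    s=read_state();R0=Ro.from_quat(s["eef_rot"]);p=np.array(s["ee_pos"])
    rv=(R0.inv()*Ro.from_quat(quat)).as_rotvec(degrees=True)
    print("rot",rv.round(2),"shift",R0.inv().apply(np.array(pos)-p).round(4),"at",p.round(4))
E
python3 - <<'E'
from h import *
z=np.load("v0.npz")
for c,k in(("top","d"),("side","e")):
  for cx,cy in((.444,.005),(.466,.21),(.447,.405)):
    Q=knobs(c,z[k],cx,cy,.142,.17); e=knobs(c,z[k],cx,cy,.112,.132,.08)
    (x,y),r=cv2.minEnclosingCircle(e[:,:2].astype(np.float32))
    print(c,len(Q),Q.mean(0).round(4),((Q.min(0)+Q.max(0))/2).round(4),"plate",round(x,4),round(y,4),round(r,4),len(e),e.mean(0).round(4),np.median(e[:,2]))
  P=cloud(c,z[k]);m=(P[...,2]>.012)&(P[...,2]<.035)&(abs(P[...,0]-.47)<.16)&(abs(P[...,1]+.27)<.22)&(z[k]>0)
  Q=P[m];print(cv2.minAreaRect(Q[:,:2].astype(np.float32)),np.median(Q[:,2]),Q.mean(0))
for c in("top","side"):
  camera(c)
  for rr in outline_of("lid_a_knob",c)+[]:
    print(c,rr["score"],np.array(rr["location"])*[640,400],rr["pixels"].sum())
  for rr in tip_of("lid_a_knob",c)+tip_of("lid_b_knob",c):
    u,v=np.array(rr["location"])*[640,400];print("tip",round(rr["score"],2),atz(c,u,v,.148).round(4))
print(Ro.from_quat(read_state()["eef_rot"]).as_matrix().round(3))
delta((.447,.24,.3))
E
```

```text
top 47 [0.4449 0.0163 0.1604] [0.4448 0.0165 0.1574] plate 0.4466 0.016 0.053 572 [0.4457 0.0171 0.125 ] 0.12521692192160308
top 45 [0.4658 0.2257 0.1607] [0.4662 0.2265 0.1559] plate 0.4677 0.2262 0.0529 554 [0.4666 0.2266 0.125 ] 0.12508899781286126
top 47 [0.4471 0.4044 0.16  ] [0.448  0.4056 0.1555] plate 0.4482 0.4064 0.053 564 [0.4473 0.4045 0.1248] 0.12514765744662337
((0.49366241693496704, -0.2688968777656555), (0.3431457579135895, 0.26031097769737244), 84.67410278320312) 0.022454664739924562 [ 0.47902706 -0.26712578  0.02244362]
side 62 [0.4438 0.0071 0.1538] [0.446  0.0114 0.1529] plate 0.4445 0.0125 0.0548 385 [ 0.4395 -0.0013  0.1226] 0.12352391346318677
side 47 [0.4655 0.2199 0.1536] [0.4658 0.2222 0.1528] plate 0.4679 0.2288 0.058 296 [0.4621 0.2109 0.1222] 0.12302974674102238
side 42 [0.4472 0.4026 0.1532] [0.4487 0.4051 0.153 ] plate 0.4507 0.4065 0.0561 234 [0.4441 0.3893 0.1223] 0.12317356988759665
((0.49944716691970825, -0.244442880153656), (0.40212127566337585, 0.26977601647377014), 85.1801528930664) 0.019246773972450046 [ 0.47556221 -0.29236755  0.01929712]
top 0.61 [345.984 214.12 ] 659
top 0.23 [272.576 178.32 ] 266
tip 0.95 [0.4322 0.0093 0.148 ]
tip 0.78 [0.4454 0.4068 0.148 ]
side 0.76 [329.408 214.32 ] 454
side 0.3 [368.896 230.6  ] 388
tip 0.85 [0.4426 0.0036 0.148 ]
tip 0.82 [0.4642 0.4525 0.148 ]
[[-0.931  0.365  0.   ]
 [ 0.365  0.931  0.   ]
 [-0.     0.    -1.   ]]
rot [  0.     0.   -21.42] shift [-0.3285 -0.2384 -0.0834] at [0.2282 0.5819 0.2166]
```

Request:
{"fn": "drive_tool", "kwargs": {
  "deltas": [
    [0,0,0,0,0,-0.05,-1],
    [0,0,-8,-0.02,-0.02,-0.083,-1],
    [0,0,-16,-0.05,-0.06,-0.083,-1],
    [0,0,-21.42,-0.09,-0.1,-0.083,-1],
    [0,0,-21.42,-0.41,-0.447,-0.083,-1],
    [0,0,-21.42,-0.41,-0.447,-0.083,-1],
    [0,0,-21.42,-0.41,-0.447,-0.083,-1],
    [0,0,-21.42,-0.41,-0.447,-0.083,-1],
    [0,0,-21.42,-0.41,-0.447,-0.083,-1],
    [0,0,-21.42,-0.41,-0.447,-0.083,-1],
    [0,0,-21.42,-0.41,-0.447,-0.083,-1],
    [0,0,-21.42,-0.41,-0.447,-0.083,-1]
  ],
  "squeeze": 20
}}

```text
time: 2.5
ee_pos: [0.4185, 0.0871, 0.2998]
eef_rot: [-0.0, 1.0, 0.0, 0.0]
ft_force: [0.5, 0.7, 0.7]
width: 0.087
```

Request:
{"fn": "drive_tool", "kwargs": {
  "deltas": [
    [0,0,0,-0.027,-0.071,0,-1],
    [0,0,0,-0.027,-0.071,0,-1],
    [0,0,0,-0.027,-0.071,0,-1],
    [0,0,0,-0.027,-0.071,0,-1],
    [0,0,0,-0.027,-0.071,0,-0.3],
    [0,0,0,-0.027,-0.071,0,-0.3]
  ]
}}

```text
time: 3.1
ee_pos: [0.4449, 0.0194, 0.2995]
eef_rot: [-0.001, 1.0, 0.0, -0.0]
ft_force: [0.2, 0.6, 0.5]
width: 0.0777
```

```bash
python3 - <<'E'
from h import *
delta((.446,.016,.146));print(read_state()["width"])
E
```

```text
rot [ 0.01 -0.    0.13] shift [-0.0011 -0.0034  0.1535] at [0.4449 0.0194 0.2995]
0.07768147916080738
```

Request:
{"fn": "drive_tool", "kwargs": {
  "deltas": [
    [0,0,0,-0.001,-0.003,0.05,-0.2],
    [0,0,0,-0.001,-0.003,0.1,-0.2],
    [0,0,0,-0.001,-0.003,0.135,-0.2],
    [0,0,0,-0.001,-0.003,0.153,-0.2],
    [0,0,0,-0.001,-0.003,0.153,-0.2],
    [0,0,0,-0.001,-0.003,0.153,1],
    [0,0,0,-0.001,-0.003,0.153,1],
    [0,0,0,-0.001,-0.003,0.153,1],
    [0,0,0,-0.001,-0.003,0.153,1],
    [0,0,0,-0.001,-0.003,0.153,1],
    [0,0,0,-0.001,-0.003,0.153,1],
    [0,0,0,-0.001,-0.003,0.153,1]
  ]
}}

```text
time: 4.3
ee_pos: [0.4466, 0.0153, 0.1472]
eef_rot: [0.0, 1.0, 0.0, 0.001]
ft_force: [-1.0, -0.9, 6.5]
width: 0.025
```

Request:
{"fn": "drive_tool", "kwargs": {
  "deltas": [
    [0,0,0,0,0,-0.02,1],
    [0,0,0,0,0,-0.06,1],
    [0,0,0,0,0,-0.1,1],
    [0,0,0,-0.02,-0.02,-0.12,1],
    [0,0,0,-0.05,-0.06,-0.12,1],
    [0,0,0,-0.07,-0.1,-0.12,1],
    [0,0,0,-0.084,-0.14,-0.12,1],
    [0,0,0,-0.084,-0.176,-0.12,1],
    [0,0,0,-0.084,-0.176,-0.1,1],
    [0,0,0,-0.084,-0.176,-0.06,1],
    [0,0,0,-0.084,-0.176,-0.02,1],
    [0,0,0,-0.084,-0.176,0.02,1]
  ]
}}

```text
time: 5.5
ee_pos: [0.5298, -0.1605, 0.1248]
eef_rot: [-0.0, 1.0, 0.0, -0.0]
ft_force: [0.9, -0.3, -2.6]
width: 0.0251
```

```bash
python3 - <<'E'
from h import *
a,d=camera("top");b,e=camera("side")
save("s3",np.hstack([cv2.resize(a[150:260,220:480],(400,169)),cv2.resize(b[150:350,230:480],(400,320))[:169]]) if 0 else cv2.resize(a[150:270,230:470],(720,360)))
save("s4",cv2.resize(b[150:350,210:460],(750,600)))
P=cloud("top",d)
for v in range(205,225,2): print([P[v,u].round(3).tolist() for u in range(338,352,4)])
delta((.53,-.161,.0612))
E
```

```text
[[0.484, 0.041, 0.093], [0.489, 0.022, 0.029], [0.489, 0.007, 0.035], [0.485, -0.005, 0.088]]
[[0.48, 0.038, 0.036], [0.481, 0.022, 0.034], [0.48, 0.007, 0.043], [0.481, -0.009, 0.039]]
[[0.472, 0.039, 0.04], [0.473, 0.023, 0.039], [0.473, 0.007, 0.04], [0.473, -0.009, 0.033]]
[[0.464, 0.039, 0.042], [0.464, 0.023, 0.042], [0.465, 0.007, 0.041], [0.465, -0.009, 0.041]]
[[0.457, 0.038, 0.038], [0.454, 0.025, 0.082], [0.455, 0.01, 0.08], [0.457, -0.009, 0.039]]
[[0.449, 0.038, 0.04], [0.447, 0.025, 0.079], [0.447, 0.01, 0.084], [0.449, -0.009, 0.038]]
[[0.441, 0.038, 0.033], [0.439, 0.025, 0.081], [0.439, 0.01, 0.082], [0.441, -0.009, 0.037]]
[[0.433, 0.039, 0.045], [0.433, 0.023, 0.042], [0.433, 0.007, 0.041], [0.433, -0.009, 0.04]]
[[0.425, 0.038, 0.039], [0.425, 0.023, 0.043], [0.426, 0.007, 0.038], [0.426, -0.009, 0.037]]
[[0.417, 0.038, 0.036], [0.418, 0.022, 0.037], [0.418, 0.007, 0.042], [0.418, -0.009, 0.032]]
rot [ 0.05 -0.52  0.01] shift [-0.0039 -0.0014  0.0604] at [ 0.5266 -0.1596  0.1216]
```

View pics/s3.png

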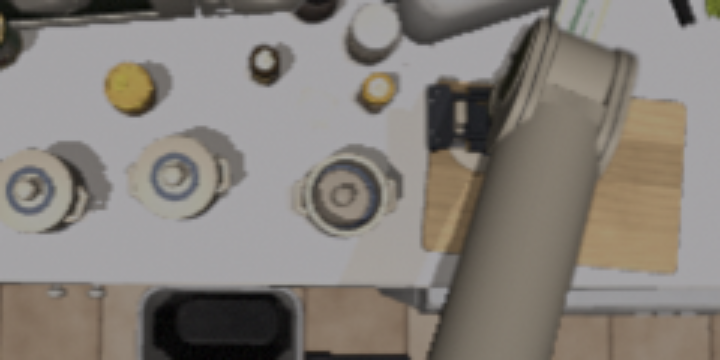

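Request:
{"fn": "drive_tool", "kwargs": {
  "deltas": [
    [0,0,0,-0.003,-0.001,0.03,1],
    [0,0,0,-0.003,-0.001,0.05,1],
    [0,0,0,-0.003,-0.001,0.059,1],
    [0,0,0,-0.003,-0.001,0.062,1],
    [0,0,0,-0.003,-0.001,0.062,1],
    [0,0,0,-0.003,-0.001,0.062,0.1],
    [0,0,0,-0.003,-0.001,0.062,0.1],
    [0,0,0,-0.003,-0.001,0.062,0.1],
    [0,0,0,-0.003,-0.001,0.05,0.1],
    [0,0,0,-0.003,-0.001,0.02,0.1],
    [0,0,0,-0.003,-0.001,-0.03,0.1],
    [0,0,0,-0.003,-0.001,-0.08,0.1]
  ]
}}

```text
time: 6.8
ee_pos: [0.5325, -0.162, 0.209]
eef_rot: [0.0, 1.0, -0.0, -0.0]
ft_force: [1.3, 0.3, -0.3]
width: 0.039
```

```bash
python3 - <<'E'
from h import *
print(read_state()["width"]); delta((.446,.0165,.22))
E
```

```text
0.03897940164460907
rot [-0.01 -0.03 -0.04] shift [ 0.0866  0.1785 -0.011 ] at [ 0.5325 -0.162   0.209 ]
```

Request:
{"fn": "drive_tool", "kwargs": {
  "deltas": [
    [0,0,0,0.02,0.04,-0.011,0.0],
    [0,0,0,0.04,0.085,-0.011,0.0],
    [0,0,0,0.06,0.13,-0.011,0.0],
    [0,0,0,0.086,0.1785,-0.011,0.0],
    [0,0,0,0.086,0.1785,-0.011,0.0],
    [0,0,0,0.086,0.1785,-0.011,0.0],
    [0,0,0,0.086,0.1785,-0.011,0.0]
  ]
}}

```text
time: 7.5
ee_pos: [0.4477, 0.0155, 0.2182]
eef_rot: [0.001, 1.0, 0.0, 0.001]
ft_force: [-0.2, -0.5, -0.5]
width: 0.0437
```

```bash
python3 - <<'E'
from h import *
print(read_state()["width"]); delta((.4465,.0165,.068))
E
```

```text
0.04373657036085864
rot [ 0.01  0.06 -0.09] shift [0.0013 0.001  0.1502] at [0.4477 0.0155 0.2182]
```

Request:
{"fn": "drive_tool", "kwargs": {
  "deltas": [
    [0,0,0,0.001,0.001,0.04,0.0],
    [0,0,0,0.001,0.001,0.07,0.0],
    [0,0,0,0.001,0.001,0.1,0.0],
    [0,0,0,0.001,0.001,0.13,0.0],
    [0,0,0,0.001,0.001,0.148,0.0],
    [0,0,0,0.001,0.001,0.149,0.0],
    [0,0,0,0.001,0.001,0.149,1],
    [0,0,0,0.001,0.001,0.149,1],
    [0,0,0,0.001,0.001,0.149,1],
    [0,0,0,0.001,0.001,0.149,1],
    [0,0,0,0.001,0.001,0.149,1]
  ]
}}

```text
time: 8.6
ee_pos: [0.447, 0.0181, 0.0694]
eef_rot: [-0.0, 1.0, 0.0, 0.001]
ft_force: [-0.2, 0.6, 6.3]
width: 0.0239
```

Request:
{"fn": "drive_tool", "kwargs": {
  "deltas": [
    [0,0,0,0,0,-0.02,1],
    [0,0,0,0,0,-0.06,1],
    [0,0,0,0,0,-0.1,1],
    [0,0,0,0,0,-0.14,1],
    [0,0,0,0,-0.02,-0.15,1],
    [0,0,0,-0.005,-0.06,-0.15,1],
    [0,0,0,-0.01,-0.1,-0.15,1],
    [0,0,0,-0.015,-0.15,-0.15,1],
    [0,0,0,-0.019,-0.2,-0.15,1],
    [0,0,0,-0.019,-0.25,-0.15,1],
    [0,0,0,-0.019,-0.3,-0.15,1],
    [0,0,0,-0.019,-0.34,-0.15,1]
  ]
}}

```text
time: 9.8
ee_pos: [0.4643, -0.3248, 0.2184]
eef_rot: [0.0, 1.0, -0.0, -0.0]
ft_force: [0.9, 0.7, -1.0]
width: 0.0235
```

```bash
python3 - <<'E'
from h import *
print(read_state()["width"]); delta((.466,-.367,.0814))
E
```

```text
0.023541636089668416
rot [-0.03 -0.02 -0.03] shift [-0.0018 -0.0421  0.137 ] at [ 0.4643 -0.3248  0.2184]
```

Request:
{"fn": "drive_tool", "kwargs": {
  "deltas": [
    [0,0,0,-0.002,-0.03,0,1],
    [0,0,0,-0.002,-0.043,0.02,1],
    [0,0,0,-0.002,-0.043,0.06,1],
    [0,0,0,-0.002,-0.043,0.1,1],
    [0,0,0,-0.002,-0.043,0.125,1],
    [0,0,0,-0.002,-0.043,0.134,1],
    [0,0,0,-0.002,-0.043,0.137,1],
    [0,0,0,-0.002,-0.043,0.137,1],
    [0,0,0,-0.002,-0.043,0.137,0],
    [0,0,0,-0.002,-0.043,0.137,0],
    [0,0,0,-0.002,-0.043,0.137,0],
    [0,0,0,-0.002,-0.043,0.137,0]
  ]
}}

```text
time: 11.0
ee_pos: [0.4674, -0.3654, 0.0819]
eef_rot: [-0.0, 1.0, -0.0, 0.0]
ft_force: [0.4, -0.2, 0.5]
width: 0.0418
```

```bash
python3 - <<'E'
from h import *
print(read_state()["width"]); delta((.466,.226,.24))
E
```

```text
0.04177874990637547
rot [-0.01  0.04  0.01] shift [ 0.0012  0.5913 -0.1583] at [ 0.4674 -0.3654  0.0819]
```

Up and across to crock 2's lid.

Request:
{"fn": "drive_tool", "kwargs": {
  "deltas": [
    [0,0,0,0,0,-0.04,0],
    [0,0,0,0,0,-0.09,0],
    [0,0,0,0,0,-0.14,0],
    [0,0,0,0.0,0.03,-0.158,-0.2],
    [0,0,0,0.0,0.08,-0.158,-0.2],
    [0,0,0,0.0,0.13,-0.158,-0.2],
    [0,0,0,0.0,0.18,-0.158,-0.2],
    [0,0,0,0.0,0.23,-0.158,-0.2],
    [0,0,0,0.0,0.28,-0.158,-0.2],
    [0,0,0,0.0,0.33,-0.158,-0.2],
    [0,0,0,0.0,0.38,-0.158,-0.2],
    [0,0,0,0.0,0.43,-0.158,-0.2]
  ]
}}

```text
time: 12.2
ee_pos: [0.4668, 0.0667, 0.24]
eef_rot: [0.0, 1.0, 0.001, 0.001]
ft_force: [1.2, 0.4, 1.0]
width: 0.0522
```

Request:
{"fn": "drive_tool", "kwargs": {
  "deltas": [
    [0,0,0,0.0,0.05,0,-0.2],
    [0,0,0,0.0,0.1,0,-0.2],
    [0,0,0,0.0,0.14,0,-0.2],
    [0,0,0,0.0,0.16,0,-0.2],
    [0,0,0,0.0,0.16,0,-0.2],
    [0,0,0,0.0,0.16,0,-0.2]
  ]
}}

```text
time: 12.8
ee_pos: [0.4675, 0.2235, 0.2396]
eef_rot: [0.0, 1.0, -0.0, 0.0]
ft_force: [0.6, -0.6, 0.3]
width: 0.052
```

```bash
python3 - <<'E'
from h import *
print(read_state()["width"]); delta((.4665,.226,.146))
a,d=camera("top");b,e=camera("side")
save("s5",cv2.resize(a[150:270,230:470],(720,360)));np.savez("v5.npz",a=a,d=d,b=b,e=e)
for n,cx,cy,z0,z1 in(("rim1",.446,.016,.105,.125),("W1",.466,-.367,.085,.1),("lid1",.53,-.161,.06,.085),("lid3",.448,.405,.142,.17)):
  for c,dd in(("top",d),("side",e)):
    Q=knobs(c,dd,cx,cy,z0,z1,.08)
    if len(Q): print(n,c,len(Q),Q.mean(0).round(4),((Q.min(0)+Q.max(0))/2).round(4),np.ptp(Q,axis=0).round(3))
E
```

```text
0.051969390771815754
rot [-0.04  0.01 -0.06] shift [0.001  0.0026 0.0936] at [0.4675 0.2235 0.2396]
rim1 top 183 [0.4479 0.0174 0.1173] [0.4472 0.0176 0.1152] [0.101 0.101 0.02 ]
rim1 side 284 [0.4469 0.0115 0.1123] [0.4476 0.0145 0.1128] [0.103 0.109 0.016]
W1 top 37 [ 0.4691 -0.3634  0.0938] [ 0.4684 -0.3633  0.0934] [0.023 0.023 0.012]
W1 side 54 [ 0.4677 -0.3702  0.0895] [ 0.468  -0.3689  0.0893] [0.022 0.022 0.008]
lid1 top 41 [ 0.5325 -0.1601  0.0752] [ 0.5341 -0.1609  0.0745] [0.024 0.024 0.016]
lid1 side 63 [ 0.5302 -0.1676  0.0697] [ 0.5326 -0.1668  0.069 ] [0.027 0.024 0.017]
lid3 top 48 [0.4471 0.4046 0.1601] [0.448  0.4052 0.1554] [0.025 0.023 0.027]
lid3 side 41 [0.4464 0.4008 0.1541] [0.4479 0.403  0.1534] [0.023 0.027 0.021]
```

View pics/s5.png

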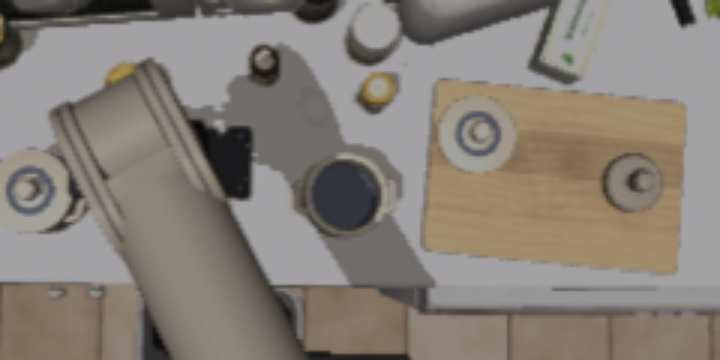

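Request:
{"fn": "drive_tool", "kwargs": {
  "deltas": [
    [0,0,0,0.001,0.001,0.04,-0.2],
    [0,0,0,0.001,0.001,0.08,-0.2],
    [0,0,0,0.001,0.001,0.093,-0.2],
    [0,0,0,0.001,0.001,0.093,-0.2],
    [0,0,0,0.001,0.001,0.093,1],
    [0,0,0,0.001,0.001,0.093,1],
    [0,0,0,0.001,0.001,0.093,1],
    [0,0,0,0.001,0.001,0.093,1],
    [0,0,0,0.001,0.001,0.093,1],
    [0,0,0,0.001,0.001,0.093,1]
  ]
}}

```text
time: 13.9
ee_pos: [0.4667, 0.2266, 0.1475]
eef_rot: [-0.0, 1.0, 0.001, 0.001]
ft_force: [-0.1, 1.8, 5.6]
width: 0.0246
```

Request:
{"fn": "drive_tool", "kwargs": {
  "deltas": [
    [0,0,0,0,0,-0.02,1],
    [0,0,0,0,0,-0.06,1],
    [0,0,0,0,0,-0.08,1],
    [0,0,0,0.005,-0.03,-0.08,1],
    [0,0,0,0.01,-0.08,-0.08,1],
    [0,0,0,0.015,-0.13,-0.08,1],
    [0,0,0,0.02,-0.18,-0.08,1],
    [0,0,0,0.02,-0.21,-0.08,1],
    [0,0,0,0.02,-0.21,-0.06,1],
    [0,0,0,0.02,-0.21,-0.04,1],
    [0,0,0,0.02,-0.21,-0.03,1],
    [0,0,0,0.02,-0.21,-0.03,1]
  ]
}}

```text
time: 15.1
ee_pos: [0.4451, 0.0155, 0.1754]
eef_rot: [-0.0, 1.0, -0.001, -0.001]
ft_force: [-0.5, -0.8, -1.7]
width: 0.0246
```

```bash
python3 - <<'E'
from h import *
delta((.447,.016,.1475))
a,d=camera("top");b,e=camera("side")
save("s6",cv2.resize(b[150:350,210:460],(750,600)))
for n,cx,cy,z0,z1 in(("W2",.4665,.226,.075,.09),("rim2",.4665,.226,.105,.125)):
  for c,dd in(("top",d),("side",e)):
    Q=knobs(c,dd,cx,cy,z0,z1,.08 if n!="W2" else .03)
    if len(Q): print(n,c,len(Q),Q.mean(0).round(4),((Q.min(0)+Q.max(0))/2).round(4),np.ptp(Q,axis=0).round(3))
E
```

```text
rot [-0.06 -0.15  0.01] shift [-0.0019  0.0005  0.0279] at [0.4451 0.0155 0.1754]
rim2 top 179 [0.4686 0.2275 0.117 ] [0.4678 0.2253 0.1143] [0.102 0.097 0.018]
rim2 side 228 [0.4681 0.2207 0.1123] [0.4696 0.2235 0.1119] [0.104 0.108 0.014]
```

View pics/s6.png

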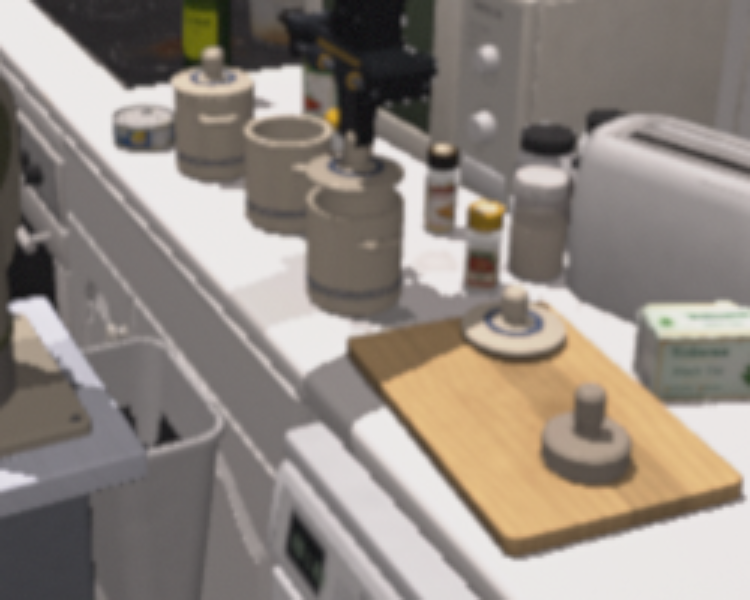

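Request:
{"fn": "drive_tool", "kwargs": {
  "deltas": [
    [0,0,0,-0.001,0.0,0.012,1],
    [0,0,0,-0.001,0.0,0.02,1],
    [0,0,0,-0.001,0.0,0.025,1],
    [0,0,0,-0.001,0.0,0.028,1],
    [0,0,0,-0.001,0.0,0.029,1],
    [0,0,0,-0.001,0.0,0.029,1]
  ]
}}

```text
time: 15.8
ee_pos: [0.4472, 0.0157, 0.1477]
eef_rot: [0.0, 1.0, 0.0, -0.0]
ft_force: [-0.2, -0.1, 0.2]
width: 0.0248
```

Request:
{"fn": "drive_tool", "kwargs": {
  "deltas": [
    [0,0,0,0,0.0,0,-0.2],
    [0,0,0,0,0.0,0,-0.2],
    [0,0,0,0,0.0,0,-0.2],
    [0,0,0,0,0.0,-0.02,-0.2],
    [0,0,0,0,0.0,-0.07,-0.2],
    [0,0,0,0,-0.03,-0.12,-0.2],
    [0,0,0,0,-0.08,-0.12,-0.2],
    [0,0,0,0,-0.08,-0.12,-0.2]
  ]
}}

```text
time: 16.6
ee_pos: [0.4478, -0.0697, 0.2696]
eef_rot: [0.003, 1.0, 0.0, 0.002]
ft_force: [0.4, 0.7, -1.2]
width: 0.0522
```

```bash
python3 - <<'E'
from h import *
delta((.4665,.404,.26))
a,d=camera("top");b,e=camera("side")
save("s7",np.vstack([cv2.resize(a[170:250,230:430],(750,300)),cv2.resize(b[180:280,210:460],(750,300))]))
P=cloud("top",d);m=np.hypot(P[...,0]-.467,P[...,1]-.226)<.04
print(np.histogram(P[m][:,2],np.arange(-.02,.2,.02)))
for n,cx,cy,z0,z1 in(("lid@1",.447,.016,.142,.17),("lid@1 plate",.447,.016,.115,.135),("rim2",.4665,.226,.105,.125),("lid3",.448,.405,.142,.17),("lidboard",.53,-.161,.06,.085)):
  for c,dd in(("top",d),("side",e)):
    Q=knobs(c,dd,cx,cy,z0,z1,.08)
    if len(Q): print(n,c,len(Q),Q.mean(0).round(4),((Q.min(0)+Q.max(0))/2).round(4),np.ptp(Q,axis=0).round(3))
E
```

```text
rot [ 0.05  0.24 -0.39] shift [-0.0155  0.4738  0.01  ] at [ 0.4478 -0.0697  0.2696]
(array([  0,   0, 289,  12,   0,   0,   0,   0,   0,   0]), array([-0.02,  0.  ,  0.02,  0.04,  0.06,  0.08,  0.1 ,  0.12,  0.14,
        0.16,  0.18]))
lid@1 top 34 [0.4464 0.0192 0.1614] [0.4464 0.0205 0.1602] [0.022 0.018 0.018]
lid@1 side 59 [0.4458 0.008  0.1539] [0.446  0.0106 0.153 ] [0.024 0.022 0.02 ]
lid@1 plate top 383 [0.4435 0.0312 0.1253] [0.4468 0.0181 0.1248] [0.1   0.1   0.019]
lid@1 plate side 368 [0.4424 0.0013 0.1233] [0.4496 0.0135 0.1245] [0.106 0.104 0.019]
rim2 top 181 [0.4685 0.2271 0.1171] [0.4676 0.2268 0.1159] [0.101 0.095 0.018]
rim2 side 216 [0.4687 0.2207 0.1124] [0.4702 0.2242 0.1122] [0.109 0.108 0.014]
lid3 top 46 [0.4469 0.4047 0.1602] [0.4482 0.4059 0.1567] [0.026 0.024 0.022]
lid3 side 41 [0.4464 0.4008 0.1541] [0.4474 0.4024 0.1538] [0.025 0.023 0.02 ]
lidboard side 60 [ 0.5304 -0.1678  0.0703] [ 0.5318 -0.1662  0.0691] [0.025 0.025 0.017]
```

View pics/s7.png

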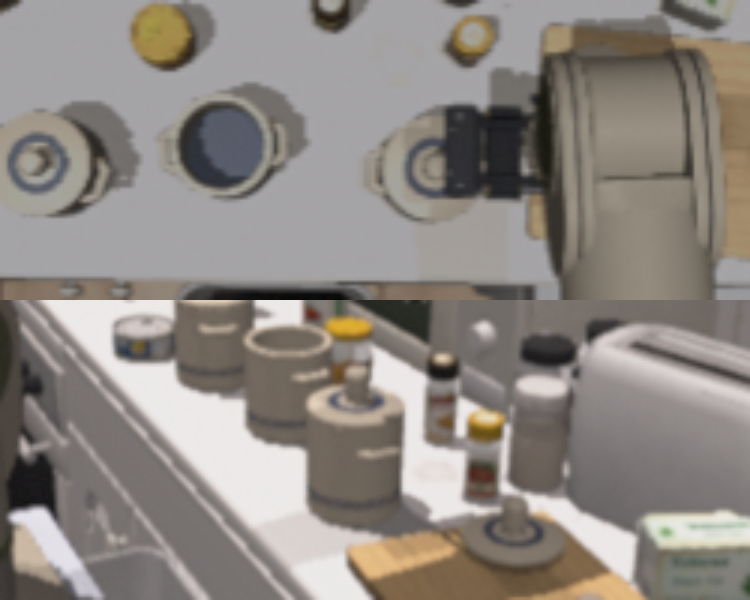

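Request:
{"fn": "drive_tool", "kwargs": {
  "deltas": [
    [0,0,0,0.0,0.05,0.01,-0.2],
    [0,0,0,0.0,0.1,0.01,-0.2],
    [0,0,0,0.0,0.15,0.01,-0.2],
    [0,0,0,0.0,0.2,0.01,-0.2],
    [0,0,0,0.0,0.25,0.01,-0.2],
    [0,0,0,0.0,0.3,0.01,-0.2],
    [0,0,0,0.0,0.35,0.01,-0.2],
    [0,0,0,0.0,0.4,0.01,-0.2],
    [0,0,0,0.0,0.45,0.01,-0.2],
    [0,0,0,0.0,0.475,0.01,-0.2],
    [0,0,0,0.0,0.475,0.01,-0.2],
    [0,0,0,0.0,0.475,0.01,-0.2]
  ]
}}

```text
time: 17.9
ee_pos: [0.4458, 0.4116, 0.256]
eef_rot: [-0.001, 1.0, -0.001, -0.001]
ft_force: [0.6, -1.2, 0.3]
width: 0.0521
```

```bash
python3 - <<'E'
from h import *
delta((.4475,.404,.1465))
E
```

```text
rot [-0.11 -0.1   0.12] shift [-0.0019 -0.0074  0.1095] at [0.4458 0.4116 0.256 ]
```

Request:
{"fn": "drive_tool", "kwargs": {
  "deltas": [
    [0,0,0,-0.001,-0.006,0.04,-0.2],
    [0,0,0,-0.001,-0.006,0.08,-0.2],
    [0,0,0,-0.001,-0.006,0.1,-0.2],
    [0,0,0,-0.001,-0.006,0.109,-0.2],
    [0,0,0,-0.001,-0.006,0.11,-0.2],
    [0,0,0,-0.001,-0.006,0.11,1],
    [0,0,0,-0.001,-0.006,0.11,1],
    [0,0,0,-0.001,-0.006,0.11,1],
    [0,0,0,-0.001,-0.006,0.11,1],
    [0,0,0,-0.001,-0.006,0.11,1],
    [0,0,0,-0.001,-0.006,0.11,1]
  ]
}}

```text
time: 19.0
ee_pos: [0.4484, 0.4056, 0.1484]
eef_rot: [-0.0, 1.0, 0.001, 0.001]
ft_force: [-0.1, 2.3, 5.9]
width: 0.0245
```

Request:
{"fn": "drive_tool", "kwargs": {
  "deltas": [
    [0,0,0,0,0,-0.02,1],
    [0,0,0,0,0,-0.06,1],
    [0,0,0,0,0,-0.08,1],
    [0,0,0,-0.005,-0.03,-0.08,1],
    [0,0,0,-0.01,-0.07,-0.08,1],
    [0,0,0,-0.015,-0.11,-0.08,1],
    [0,0,0,-0.019,-0.15,-0.08,1],
    [0,0,0,-0.019,-0.18,-0.08,1],
    [0,0,0,-0.019,-0.18,-0.06,1],
    [0,0,0,-0.019,-0.18,-0.03,1],
    [0,0,0,-0.019,-0.18,-0.03,1],
    [0,0,0,-0.019,-0.18,-0.03,1]
  ]
}}

```text
time: 20.2
ee_pos: [0.4667, 0.2243, 0.1776]
eef_rot: [0.0, 1.0, -0.001, -0.001]
ft_force: [1.1, 0.6, -2.0]
width: 0.0242
```

```bash
python3 - <<'E'
from h import *
delta((.4675,.2255,.1480))
a,d=camera("top");b,e=camera("side");np.savez("v8.npz",a=a,d=d,b=b,e=e)
for n,cx,cy,z0,z1 in(("rim2",.4665,.226,.085,.12),("W3",.448,.405,.07,.1),("rim3",.448,.405,.105,.125)):
  for c,dd in(("top",d),("side",e)):
    Q=knobs(c,dd,cx,cy,z0,z1,.03 if n=="W3" else .08)
    if len(Q): print(n,c,len(Q),Q.mean(0).round(4),((Q.min(0)+Q.max(0))/2).round(4),np.ptp(Q,axis=0).round(3))
E
```

```text
rot [-0.08 -0.08 -0.  ] shift [-0.0008  0.0012  0.0296] at [0.4667 0.2243 0.1776]
rim2 side 450 [0.4652 0.2127 0.102 ] [0.4703 0.2156 0.1023] [0.107 0.12  0.035]
W3 top 40 [0.4498 0.4048 0.0817] [0.4507 0.4056 0.0806] [0.023 0.024 0.018]
rim3 top 192 [0.4483 0.4061 0.1167] [0.4488 0.4067 0.1144] [0.098 0.103 0.019]
rim3 side 177 [0.4499 0.4011 0.1124] [0.451  0.4031 0.1121] [0.104 0.108 0.014]
```

Request:
{"fn": "drive_tool", "kwargs": {
  "deltas": [
    [0,0,0,-0.001,0.001,0.012,1],
    [0,0,0,-0.001,0.001,0.02,1],
    [0,0,0,-0.001,0.001,0.025,1],
    [0,0,0,-0.001,0.001,0.029,1],
    [0,0,0,-0.001,0.001,0.03,1],
    [0,0,0,-0.001,0.001,0.03,1]
  ]
}}

```text
time: 20.9
ee_pos: [0.4681, 0.2256, 0.1483]
eef_rot: [0.0, 1.0, 0.0, -0.0]
ft_force: [-5.1, -2.7, 7.8]
width: 0.0244
```

Request:
{"fn": "drive_tool", "kwargs": {
  "deltas": [
    [0,0,0,0,0,0,0],
    [0,0,0,0,0,0,0],
    [0,0,0,0,0,0,0],
    [0,0,0,0,0,-0.02,0],
    [0,0,0,0,0,-0.06,0],
    [0,0,0,0,0.02,-0.08,0],
    [0,0,0,0.005,0.07,-0.08,0],
    [0,0,0,0.01,0.11,-0.08,0],
    [0,0,0,0.019,0.15,-0.08,0],
    [0,0,0,0.019,0.178,-0.08,0],
    [0,0,0,0.019,0.178,-0.08,0],
    [0,0,0,0.019,0.178,-0.08,0]
  ]
}}

```text
time: 22.1
ee_pos: [0.4491, 0.4038, 0.2271]
eef_rot: [-0.0, 1.0, -0.0, -0.0]
ft_force: [0.5, -0.4, -0.2]
width: 0.0435
```

```bash
python3 - <<'E'
from h import *
print(read_state()["width"]);delta((.449,.4045,.069))
E
```

```text
0.04354284970056422
rot [-0.05 -0.    0.04] shift [1.000e-04 8.000e-04 1.581e-01] at [0.4491 0.4038 0.2271]
```

Request:
{"fn": "drive_tool", "kwargs": {
  "deltas": [
    [0,0,0,0,0.001,0.04,0.0],
    [0,0,0,0,0.001,0.07,0.0],
    [0,0,0,0,0.001,0.1,0.0],
    [0,0,0,0,0.001,0.13,0.0],
    [0,0,0,0,0.001,0.15,0.0],
    [0,0,0,0,0.001,0.158,0.0],
    [0,0,0,0,0.001,0.158,1],
    [0,0,0,0,0.001,0.158,1],
    [0,0,0,0,0.001,0.158,1],
    [0,0,0,0,0.001,0.158,1],
    [0,0,0,0,0.001,0.158,1]
  ]
}}

```text
time: 23.2
ee_pos: [0.4498, 0.4069, 0.0715]
eef_rot: [-0.0, 1.0, 0.002, 0.001]
ft_force: [0.5, 5.5, 6.4]
width: 0.0224
```

Request:
{"fn": "drive_tool", "kwargs": {
  "deltas": [
    [0,0,0,0,-0.001,0,0.1],
    [0,0,0,0,-0.001,0,0.1],
    [0,0,0,0,-0.001,0.002,0.1],
    [0,0,0,0,-0.001,0.003,0.1],
    [0,0,0,0,-0.001,0.003,0.1],
    [0,0,0,0,-0.001,0.003,1],
    [0,0,0,0,-0.001,0.003,1],
    [0,0,0,0,-0.001,0.003,1],
    [0,0,0,0,-0.001,0.003,1],
    [0,0,0,0,-0.001,0.003,1]
  ]
}}

```text
time: 24.2
ee_pos: [0.4492, 0.4045, 0.0671]
eef_rot: [-0.0, 1.0, 0.001, 0.0]
ft_force: [-0.1, 4.2, 3.8]
width: 0.0256
```

Request:
{"fn": "drive_tool", "kwargs": {
  "deltas": [
    [0,0,0,0,0,-0.02,1],
    [0,0,0,0,0,-0.06,1],
    [0,0,0,0,0,-0.1,1],
    [0,0,0,0,0,-0.15,1],
    [0,0,0,0,0,-0.18,1],
    [0,0,0,0,0,-0.18,1],
    [0,0,0,0,-0.04,-0.18,1],
    [0,0,0,0,-0.09,-0.18,1],
    [0,0,0,0,-0.14,-0.18,1],
    [0,0,0,0,-0.19,-0.18,1],
    [0,0,0,0,-0.24,-0.18,1],
    [0,0,0,0,-0.29,-0.18,1]
  ]
}}

```text
time: 25.4
ee_pos: [0.4477, 0.1109, 0.2447]
eef_rot: [0.0, 1.0, -0.001, -0.001]
ft_force: [1.2, -0.3, -1.7]
width: 0.0253
```

Request:
{"fn": "drive_tool", "kwargs": {
  "deltas": [
    [0,0,0,0,-0.05,0,1],
    [0,0,0,0.003,-0.1,0,1],
    [0,0,0,0.006,-0.15,0,1],
    [0,0,0,0.009,-0.2,0,1],
    [0,0,0,0.009,-0.25,0,1],
    [0,0,0,0.009,-0.3,0,1],
    [0,0,0,0.009,-0.34,0,1],
    [0,0,0,0.009,-0.365,0,1],
    [0,0,0,0.009,-0.365,0.03,1],
    [0,0,0,0.009,-0.365,0.08,1],
    [0,0,0,0.009,-0.365,0.12,1],
    [0,0,0,0.009,-0.365,0.12,1]
  ]
}}

```text
time: 26.6
ee_pos: [0.4354, -0.2498, 0.1211]
eef_rot: [0.001, 1.0, 0.001, -0.006]
ft_force: [-1.3, 0.2, -2.8]
width: 0.0255
```

```bash
python3 - <<'E'
from h import *
print(read_state()["width"]);delta((.44,-.25,.0791))
E
```

```text
0.025464885478565007
rot [ 0.09 -0.64 -0.06] shift [-0.005  -0.0003  0.042 ] at [ 0.4354 -0.2498  0.1211]
```

Request:
{"fn": "drive_tool", "kwargs": {
  "deltas": [
    [0,0,0,0,0,0.025,1],
    [0,0,0,0,0,0.038,1],
    [0,0,0,0,0,0.043,1],
    [0,0,0,0,0,0.044,1],
    [0,0,0,0,0,0.044,1],
    [0,0,0,0,0,0.044,0],
    [0,0,0,0,0,0.044,0],
    [0,0,0,0,0,0.044,0],
    [0,0,0,0,0,0.044,0],
    [0,0,0,0,0,0.02,0],
    [0,0,0,0,0,-0.03,0],
    [0,0,0,0,0,-0.08,0]
  ]
}}

```text
time: 27.8
ee_pos: [0.4393, -0.2515, 0.2076]
eef_rot: [0.0, 1.0, -0.0, -0.001]
ft_force: [1.7, 1.0, 1.6]
width: 0.0439
```

Request:
{"fn": "drive_tool", "kwargs": {
  "deltas": [
    [0,0,0,0,0.05,0,-0.2],
    [0,0,0,0,0.1,0,-0.2],
    [0,0,0,0,0.15,0,-0.2],
    [0,0,0,0,0.2,0,-0.2],
    [0,0,0,0,0.2,0,-0.2],
    [0,0,0,0,0.2,0,-0.2]
  ]
}}

```text
time: 28.4
ee_pos: [0.4402, -0.0506, 0.2066]
eef_rot: [-0.001, 1.0, 0.0, 0.0]
ft_force: [-0.3, -0.4, -0.5]
width: 0.0521
```

```bash
python3 - <<'E'
from h import *
a,d=camera("top");b,e=camera("side");np.savez("v9.npz",a=a,d=d,b=b,e=e)
save("s9",np.vstack([cv2.resize(a[165:255,240:465],(750,300)),cv2.resize(b[230:350,240:540],(750,300))]))
for n,cx,cy,z0,z1 in(("W1",.466,-.367,.085,.1),("W3",.44,-.25,.085,.1),("lid1",.53,-.161,.065,.085),("rim3",.448,.405,.105,.125),("lid@2",.467,.226,.142,.17)):
  for c,dd in(("top",d),("side",e)):
    Q=knobs(c,dd,cx,cy,z0,z1,.08 if n[0]!="W" else .06)
    if len(Q): print(n,c,len(Q),Q.mean(0).round(4),((Q.min(0)+Q.max(0))/2).round(4),np.ptp(Q,axis=0).round(3))
delta((.5315,-.1625,.2))
E
```

```text
W1 top 36 [ 0.4687 -0.3642  0.0933] [ 0.4686 -0.3651  0.0928] [0.023 0.022 0.014]
W1 side 57 [ 0.4674 -0.3708  0.0891] [ 0.4685 -0.3697  0.0892] [0.022 0.023 0.008]
W3 top 41 [ 0.4414 -0.2476  0.0937] [ 0.441  -0.2478  0.092 ] [0.023 0.023 0.012]
W3 side 53 [ 0.4401 -0.254   0.0909] [ 0.4413 -0.2533  0.0904] [0.022 0.022 0.01 ]
lid1 side 49 [ 0.5306 -0.1675  0.072 ] [ 0.5334 -0.1659  0.0714] [0.027 0.025 0.012]
rim3 top 194 [0.4479 0.4057 0.1164] [0.4488 0.406  0.1146] [0.098 0.104 0.019]
rim3 side 177 [0.4504 0.4026 0.1124] [0.4495 0.4044 0.1125] [0.1   0.109 0.015]
lid@2 top 43 [0.4662 0.2225 0.1613] [0.4663 0.2229 0.1617] [0.022 0.026 0.012]
lid@2 side 53 [0.4666 0.218  0.1539] [0.4677 0.2226 0.153 ] [0.027 0.031 0.02 ]
rot [ 0.    0.01 -0.1 ] shift [-0.0915 -0.1099  0.0066] at [ 0.4402 -0.0524  0.2066]
```

View pics/s9.png

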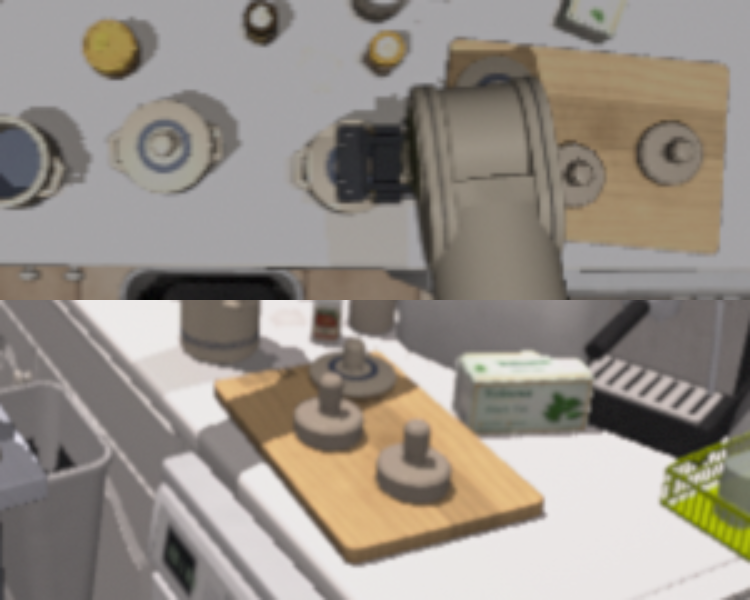

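Request:
{"fn": "drive_tool", "kwargs": {
  "deltas": [
    [0,0,0,-0.03,-0.04,0,-0.2],
    [0,0,0,-0.06,-0.08,0,-0.2],
    [0,0,0,-0.0915,-0.11,0,-0.2],
    [0,0,0,-0.0915,-0.11,0,-0.2],
    [0,0,0,-0.0915,-0.11,0.04,-0.2],
    [0,0,0,-0.0915,-0.11,0.08,-0.2],
    [0,0,0,-0.0915,-0.11,0.12,-0.2],
    [0,0,0,-0.0915,-0.11,0.12,-0.2]
  ]
}}

```text
time: 29.3
ee_pos: [0.5282, -0.1614, 0.0829]
eef_rot: [0.001, 1.0, 0.0, -0.004]
ft_force: [0.0, 1.0, 0.6]
width: 0.0523
```

```bash
python3 - <<'E'
from h import *
delta((.532,-.1622,.0612))
E
```

```text
rot [ 0.02 -0.41 -0.1 ] shift [-0.0039 -0.0008  0.0216] at [ 0.5282 -0.1614  0.0829]
```

Request:
{"fn": "drive_tool", "kwargs": {
  "deltas": [
    [0,0,0,0,0,0.015,-0.2],
    [0,0,0,0,0,0.024,-0.2],
    [0,0,0,0,0,0.024,-0.2],
    [0,0,0,0,0,0.024,1],
    [0,0,0,0,0,0.024,1],
    [0,0,0,0,0,0.024,1],
    [0,0,0,0,0,0.024,1],
    [0,0,0,0,0,0.024,1],
    [0,0,0,0,0,0.024,1]
  ]
}}

```text
time: 30.2
ee_pos: [0.5319, -0.1613, 0.0628]
eef_rot: [-0.0, 1.0, 0.0, 0.0]
ft_force: [0.6, 0.5, 4.3]
width: 0.0242
```

Request:
{"fn": "drive_tool", "kwargs": {
  "deltas": [
    [0,0,0,0,0,-0.02,1],
    [0,0,0,0,0,-0.06,1],
    [0,0,0,0,0,-0.11,1],
    [0,0,0,0,0,-0.16,1],
    [0,0,0,0,0,-0.18,1],
    [0,0,0,0.02,0.03,-0.18,1],
    [0,0,0,0.04,0.07,-0.18,1],
    [0,0,0,0.06,0.11,-0.18,1],
    [0,0,0,0.083,0.15,-0.18,1],
    [0,0,0,0.083,0.2,-0.18,1],
    [0,0,0,0.083,0.25,-0.18,1],
    [0,0,0,0.083,0.3,-0.18,1]
  ]
}}

```text
time: 31.4
ee_pos: [0.4479, 0.1406, 0.2426]
eef_rot: [0.0, 1.0, 0.001, -0.0]
ft_force: [1.2, 0.7, -2.4]
width: 0.0239
```

Request:
{"fn": "drive_tool", "kwargs": {
  "deltas": [
    [0,0,0,0,0.05,0,1],
    [0,0,0,0,0.1,0,1],
    [0,0,0,0,0.15,0,1],
    [0,0,0,0,0.2,0,1],
    [0,0,0,0,0.24,0,1],
    [0,0,0,0,0.266,0,1],
    [0,0,0,0,0.266,0,1],
    [0,0,0,0,0.266,0.03,1],
    [0,0,0,0,0.266,0.06,1],
    [0,0,0,0,0.266,0.065,1],
    [0,0,0,0,0.266,0.065,1],
    [0,0,0,0,0.266,0.065,1]
  ]
}}

```text
time: 32.6
ee_pos: [0.4493, 0.4048, 0.1791]
eef_rot: [0.0, 1.0, 0.001, 0.001]
ft_force: [-0.2, -0.4, -2.3]
width: 0.0237
```

```bash
python3 - <<'E'
from h import *
a,d=camera("top");b,e=camera("side")
print(read_state()["width"]);delta((.449,.4048,.1488))
for n,cx,cy,z0,z1 in(("rim3",.448,.405,.08,.12),("lid",.449,.405,.14,.16)):
  for c,dd in(("top",d),("side",e)):
    Q=knobs(c,dd,cx,cy,z0,z1,.08 if n[0]!="W" else .06)
    if len(Q): print(n,c,len(Q),Q.mean(0).round(4),((Q.min(0)+Q.max(0))/2).round(4),np.ptp(Q,axis=0).round(3))
E
```

```text
0.023955215513237343
rot [ 0.11  0.08 -0.01] shift [ 0.0004 -0.0004  0.0304] at [0.4493 0.4051 0.1792]
rim3 top 29 [0.4127 0.3692 0.1021] [0.4235 0.3677 0.102 ] [0.047 0.055 0.033]
rim3 side 405 [0.446  0.3935 0.101 ] [0.4505 0.3979 0.0996] [0.105 0.122 0.038]
lid top 32 [0.4268 0.38   0.1534] [0.4507 0.3792 0.1535] [0.095 0.033 0.011]
lid side 203 [0.4459 0.3886 0.153 ] [0.452 0.404 0.15 ] [0.105 0.106 0.02 ]
```

Request:
{"fn": "drive_tool", "kwargs": {
  "deltas": [
    [0,0,0,0,0,0.012,1],
    [0,0,0,0,0,0.02,1],
    [0,0,0,0,0,0.025,1],
    [0,0,0,0,0,0.03,1],
    [0,0,0,0,0,0.031,1],
    [0,0,0,0,0,0.031,1]
  ]
}}

```text
time: 33.3
ee_pos: [0.4489, 0.4047, 0.1482]
eef_rot: [0.0, 1.0, 0.001, 0.0]
ft_force: [-6.6, -5.5, 15.2]
width: 0.0249
```

Request:
{"fn": "drive_tool", "kwargs": {
  "deltas": [
    [0,0,0,0,0,0,-0.2],
    [0,0,0,0,0,0,-0.2],
    [0,0,0,0,0,0,-0.2],
    [0,0,0,0,0,-0.02,-0.2],
    [0,0,0,0,0,-0.07,-0.2],
    [0,0,0,0,0,-0.11,-0.2],
    [0,0,0,0.02,0.04,-0.13,-0.2],
    [0,0,0,0.05,0.08,-0.13,-0.2],
    [0,0,0,0.08,0.12,-0.13,-0.2],
    [0,0,0,0.11,0.16,-0.13,-0.2],
    [0,0,0,0.11,0.16,-0.13,-0.2],
    [0,0,0,0.11,0.16,-0.13,-0.2]
  ]
}}

```text
time: 34.5
ee_pos: [0.3375, 0.5656, 0.2757]
eef_rot: [-0.001, 1.0, -0.001, 0.0]
ft_force: [0.5, -0.9, 1.0]
width: 0.0521
```

```bash
python3 - <<'E'
from h import *
a,d=camera("top");b,e=camera("side")
save("s10",np.vstack([cv2.resize(a[165:255,200:425+40],(750,255)),cv2.resize(b[160:350,220:460],(750,340))[:340]]))
for n,cx,cy,z0,z1 in(("crock1",.447,.016,.075,.1),("crock2",.467,.226,.075,.1),("crock3",.449,.405,.075,.1),("lid@1",.447,.016,.142,.17),("lid@2",.467,.226,.142,.17),("lid@3",.449,.405,.142,.17),("W1",.466,-.367,.085,.1),("W3",.44,-.25,.085,.1)):
  for c,dd in(("top",d),("side",e)):
    Q=knobs(c,dd,cx,cy,z0,z1,.08 if n[0]!="W" else .06)
    if len(Q): print(n,c,len(Q),Q.mean(0).round(4),((Q.min(0)+Q.max(0))/2).round(4),np.ptp(Q,axis=0).round(3))
P=cloud("top",d)
for x,y in((.447,.016),(.467,.226),(.449,.405)):
  r=np.hypot(P[...,0]-x,P[...,1]-y);Q=P[(r>.025)&(r<.048)&(P[...,2]>.1)&(P[...,2]<.15)]
  A=np.c_[Q[:,:2]-[x,y],np.ones(len(Q))];print(np.linalg.lstsq(A,Q[:,2],rcond=None)[0].round(4))
E
```

```text
crock1 top 74 [0.4443 0.02   0.0931] [0.4351 0.018  0.0872] [0.069 0.129 0.024]
crock1 side 244 [ 0.4292 -0.0228  0.0888] [ 0.4442 -0.0128  0.0875] [0.097 0.084 0.025]
crock2 top 68 [0.4676 0.2254 0.0935] [0.4669 0.2271 0.0914] [0.054 0.123 0.014]
crock2 side 193 [0.4511 0.1884 0.0886] [0.4627 0.1999 0.0876] [0.091 0.091 0.025]
crock3 top 80 [0.4431 0.3831 0.0918] [0.4445 0.4066 0.0883] [0.087 0.131 0.021]
crock3 side 167 [0.4343 0.3677 0.0884] [0.446  0.3776 0.0875] [0.098 0.083 0.025]
lid@1 top 43 [0.4464 0.0174 0.1621] [0.4464 0.0169 0.1613] [0.022 0.025 0.015]
lid@1 side 59 [0.4458 0.0076 0.1541] [0.446  0.0103 0.1525] [0.022 0.025 0.021]
lid@2 top 42 [0.4661 0.2225 0.1613] [0.4663 0.223  0.1614] [0.022 0.026 0.013]
lid@2 side 51 [0.4666 0.2186 0.1542] [0.4679 0.2203 0.1537] [0.028 0.028 0.023]
lid@3 top 50 [0.4486 0.4008 0.1596] [0.4485 0.4013 0.1554] [0.026 0.025 0.024]
lid@3 side 45 [0.4492 0.398  0.1535] [0.451  0.4006 0.1529] [0.027 0.029 0.021]
W1 top 38 [ 0.4686 -0.3641  0.0927] [ 0.4687 -0.3643  0.0919] [0.023 0.022 0.013]
W1 side 57 [ 0.4673 -0.3709  0.0895] [ 0.4683 -0.3701  0.0895] [0.022 0.022 0.009]
W3 top 38 [ 0.4413 -0.2476  0.0929] [ 0.4412 -0.2476  0.0918] [0.023 0.023 0.013]
W3 side 56 [ 0.4401 -0.2538  0.0903] [ 0.4418 -0.2517  0.0903] [0.026 0.022 0.01 ]
[-0.0046 -0.0015  0.1256]
[ 0.0012 -0.0056  0.1252]
[-0.0019 -0.0103  0.1251]
```

View pics/s10.png

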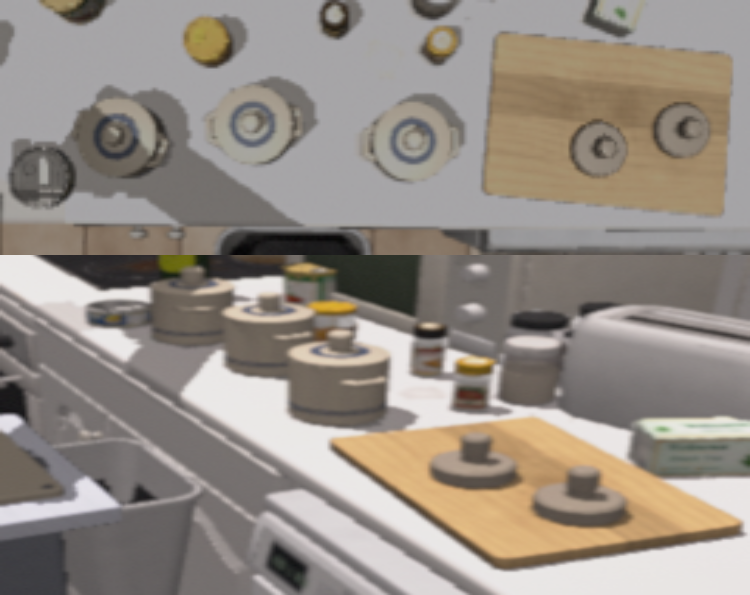

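```bash
python3 -c "
from bench import *
print(close_job())"
```

```text
the job is handed in; nothing more can be done
None
```

The job is handed in after about 35 s of robot time. Both weights found stand knob up on the board, and all three crocks have a lid on. No verdict was reported.

- **What I did:** The middle crock was empty. I parked the first lid on the board while I took out its weight. Then each next lid went onto the crock just emptied, and the parked lid went onto the farthest crock (the one at the left end).
- **Lids:** In the last pictures the three lid plates are level, with a slope of at most 0.01 rad, and sit at z = 0.125 m, which is the seated height.
- **Weights:** Both are well inside the board's edges with knob tops at about 0.094 m, as they should be for standing on it.
- **Crocks and bystanders:** Crock positions agree with the start to within a few millimetres. The jars and tin looked unmoved in the pictures, but I did not measure them.
- **Disagreement between cameras:** The top and side cameras differed by 3 to 7 mm in y, so I worked with values in between.
- **Knock:** I saw no sign of the announced disturbance. The two weights and the parked lid stayed where I put them.

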